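Mike up the practice amp: snap the pencil mic into the stand's sleeve coupler

TASK

Mount the silver pencil microphone on the low stand in front of the practice amp. First push the brass sleeve of the stand's quick coupler back (down) until it catches and stays back by itself; then lift the microphone out of the bamboo organiser and lower its plug, without dropping it, upright and fully home into the coupler, so that the sleeve springs all the way forward and locks it with the dark grille end pointing at the middle of the amp's speaker. Leave the effects pedals, dish, bottle, capo and phone clamp standing where they are, and let go at the end.

Things in the scene. Friction and masses are not known exactly. Their poses are not given: they have to be found in the camera images.
- mic: Silver pencil microphone, 22 mm diameter, 140 mm long, level in a black rubber clip on a stem above a steel coupler plug; 160 to 250 g. Origin: centre of the underside of the plug's shoulder disc (38 mm diameter, 5 mm thick). z up, x along the microphone to its dark grille end. At first the plug hangs in one of the organiser's holes, the shoulder on the plank, the grille roughly away from the robot.
- mic_clip (a point): Centre of the microphone's clip, 38 mm above mic's origin, on the microphone's axis (the microphone's top is 11 mm, the clip's top 13 mm higher). The clip is a block with flat upright sides: 34 mm along the microphone (x), 30 mm wide (y), 26 mm high. Grip it here from above, across its 30 mm width.
- mic_nose (a point): Middle of the microphone's grille end: 70 mm along x and 38 mm above mic's origin. The tail end is 70 mm the other way.
- plug_tip (a point): Flat lower tip of the microphone's plug, 48 mm below mic's origin. The plug is 22 mm in diameter (tapering to 19 in the last 4 mm), with a 12 mm long groove, 15 mm in diameter, that begins 13 mm above the tip.
- stand: Fixed low microphone stand: dark round base 130 mm diameter, 18 mm high, carrying on its axis the upright quick coupler with its brass sleeve. Origin at the centre of its underside. Its x axis points level and straight at the middle of the amp's speaker.
- coupler_mouth (a point): Centre of the coupler's mouth, 92 mm above the sideboard; axes as stand. Rim 39 mm across outside; flare 33 mm wide narrowing in 11 mm to an upright bore of 24.4 mm. The plug is home when its shoulder lies on the rim (mic's origin at this point), at any heading. With the sleeve forward, locking balls stop it 22 mm short of home; with the sleeve latched back it passes.
- sleeve_flange (a point): Centre of the top face of the sleeve's flange, a flat brass ring round the coupler, 72 mm outside and 39 mm inside diameter, 6 mm thick. Its top is 6 mm below the rim when the sleeve is forward. Push down on the ring outside the rim, for example with the tips of opened fingers on either side of the rim.
- sleeve (a joint): Travel of the sleeve in m: 0 forward (up), 0.015 fully back (down, hard stop). Its spring pushes with 5 N at 0 and 9 N at the stop. Past 0.0115 it catches and then stays at about 0.0105. The plug's tip trips it 2 to 3 mm short of home (a push of 2 to 4 N, microphone's weight included): the sleeve springs up by itself into the plug's groove. Keep fingers off the ring then.
- amp_speaker (a point): Centre of the loudspeaker in the front of the fixed black practice amp, 105 mm above the sideboard; x points into the amp. The amp is 110 mm deep, 190 mm wide, 227 mm high with its handle; its front faces the coupler, 115 to 142 mm from the coupler's axis.
- organiser: Fixed two-tier bamboo organiser, 150 mm deep (x), 280 mm wide (y), 120 mm high; origin at the centre of its underside. Its top plank has three 27 mm holes at x = 0, y = -90, 0, +90 mm; microphone, phone clamp and capo each have one of these places. The drawer with picks on its -x side may stand up to 30 mm open.
- phone_clamp: Bystander: black phone clamp on the same kind of plug, standing in an organiser hole, 80 mm tall above its shoulder disc, 38 mm wide. Origin at the centre of the shoulder's underside.
- capo: Bystander: chrome guitar capo, 90 x 65 x 16 mm, lying on the organiser's plank; origin under its middle.
- distortion: Bystander: black effects pedal, 120 (x) x 70 x 55 mm; origin at the centre of its underside.
- delay: Bystander: blue effects pedal, 120 (x) x 70 x 55 mm; origin at the centre of its underside.
- dish: Bystander: white ceramic dish, 104 mm diameter, 34 mm high; origin at the centre of its underside.
- polish: Bystander: amber bottle of guitar polish, 54 mm diameter, 165 mm tall, between organiser and stand; origin at the centre of its underside.
- wah: Bystander, fixed: aluminium wah pedal with a rocking treadle, 250 mm long (x), 100 mm wide, at most 100 mm high; origin at the centre of its underside.
Things that resemble listed ones, but are neither listed nor needed, are in the scene too. Leave any orange look-alike of the mic alone. What is shaped like the stand but purple is not meant.

How it is judged:
By the outcome, as a careful person would: the job done as asked, in the order asked, and still so for the second after the job is handed in, with the robot touching nothing.
It also fails if it takes over 58 s, if anything falls off the work surface, if the arm or the gripper's body presses on something with over 40 N, if the wrist force passes 120 N, or if a joint passes its speed limit or range.

ROBOT

A 6-joint arm with a two-finger parallel gripper is mounted at the origin on the work surface. World frame = base frame: x ahead of the robot, y to its left, z up, the work surface at z = 0. Lengths are in m, angles in rad, forces in N, time in s.
With the tool pointing down it reaches from about 0.225 to 0.725 m from the base axis. Payload 3.1 kg.
Tool frame: the origin (TCP) lies on the centre line of the jaws, within the pads' length; the fingertips stand 22 mm ahead of it and the grasp point (between the pads) lies 3 mm ahead of it (env.tips_ahead is the distance from the TCP to the fingertips, in m); z points along the fingers, y is the direction in which the jaws open and shut (so a half turn about z gives the same grasp; the last joint's range is limited). The gripper opens to 85 mm and grips with 20 to 120 N. Pads are 22 mm wide; open, the fingers measure 114 mm over their backs; the gripper's body (76 mm by 85 mm) begins 54 mm behind the grasp point. The pads swing forward as they close: fully open they stand 13 mm farther back than shut.
Start: joints at [1.188, 0.048, 0.099, 1.622, 0, 1.443], TCP at [0.132, 0.508, 0.233] pointing down, gripper open.
Joint ranges: [-2.91, 2.91], [-0.99, 1.94], [-1.21, 1.42], [-2.12, 2.29], [-1.49, 1.47], [-3.14, 3.14]. Speed limits (rad/s): [2.79, 2.79, 3.14, 3.14, 3.14, 3.14].

INTERFACE

Orientations are given as a unit quaternion [w, x, y, z].
In Python, from workcell import env gives the robot as it stands. Calls block until the motion is done:
- env.move_ptp(position, orientation): joint-space move of the TCP to a pose.
- env.movel(position, orientation=None, rate=0.15, f_stop=None): straight line of the TCP; orientation=None keeps the orientation; rate is the mean speed in m/s. With f_stop (N) it stops when the force on the tool has changed by that much, and returns True; else False.
- env.move_joints(angles): joint-space move.
- env.let_go() and env.grasp(squeeze=None): open the fingers fully, or close them until they stop; squeeze is the grip in N (None keeps the last).
- env.sleep(seconds).
- env.solve_ik(position, orientation): joint angles nearest the present ones, or None.
- env.get_image(name): name is "scene" or "top" or "wrist"; returns the picture (420x560x3 uint8, red, green, blue); there is no depth.
- env.calibration(name): a dict with "K" (3x3 intrinsics, pixels), "R" (3x3) and "t" (3): a world point X has camera coordinates R X + t; the wrist camera has in their place "hand_eye" (4x4, takes a point from camera to tool coordinates, whose origin is the TCP and whose axes are the flange's). Camera axes: x right, y down, z forward; pixel columns grow to the right and rows downward; lengths in m; the calibration is good to about 2 mm. A picture is of the moment at which its call begins: read the wrist's pose just before it. calibration takes no time and is no camera call.
A pose or a line that the arm cannot do raises env.MotionError and nothing moves.
- env.job_done(): hands the job in, once; it reports no verdict.
Readings, each from a call of its own:
- env.read_clock(): time.
- env.read_q(): joint angles.
- env.read_dq(): joint speeds.
- env.read_joint_torque(): joint torques, N m.
- env.read_tool_pos(): TCP position.
- env.read_ee_rot(): TCP orientation.
- env.read_force(): force on the tool from outside, world axes, zero at the start.
- env.read_wrist_torque(): the same for the moment, N m.
- env.read_gripper_width(): finger opening in m.
Only numpy, scipy, OpenCV 4.12 (cv2) and the standard library are available. Lean on these libraries where they do the work, as an engineer would, in place of code of your own. Each camera call takes 0.05 s, during which the arm holds its last target. There are 200 camera calls.

## Working session

There is one attempt and no reset: what is moved stays moved. The work goes in short steps, each a Python script; the robot and the scene stay as the last script left them, time stands still between calls to the robot, and variables do not carry over. Pictures are saved under pics/ and viewed, about 8 in all and at most 12, crops included, and the job is handed in when it is done.

```bash
mkdir -p pics; ls
python3 - <<'E'
from workcell import env
import cv2,numpy as np
for n in("scene","top","wrist"):
    im=env.get_image(n); cv2.imwrite(f"pics/{n}0.png",im[:,:,::-1]); c=env.calibration(n)
    print(n,{k:np.round(v,4).tolist() for k,v in c.items()})
print(env.read_clock(),env.read_ee_rot(),env.tips_ahead,env.read_force())
E
```

```text
pics
scene {'K': [[379.0566, 0.0, 282.8276], [0.0, 379.0566, 208.598], [0.0, 0.0, 1.0]], 'R': [[0.7813, 0.6241, 0.0043], [0.507, -0.6307, -0.5875], [-0.364, 0.4611, -0.8092]], 't': [-0.3874, -0.2058, 1.3246]}
top {'K': [[455.1581, 0.0, 279.1796], [0.0, 455.1581, 207.5438], [0.0, 0.0, 1.0]], 'R': [[0.0066, -1.0, -0.0051], [-0.993, -0.006, -0.1178], [0.1178, 0.0059, -0.993]], 't': [-0.0259, 0.5279, 1.1355]}
wrist {'K': [[330.6977, 0.0, 281.636], [0.0, 330.6977, 210.282], [0.0, 0.0, 1.0]], 'hand_eye': [[-0.0003, -0.9469, -0.3214, 0.0811], [1.0, -0.0004, 0.0004, -0.0005], [-0.0005, -0.3214, 0.9469, -0.14], [0.0, 0.0, 0.0, 1.0]]}
0.15 [-2.47795337e-04  1.27044290e-01  9.91896616e-01 -8.89216535e-04] 0.022 [ 0.38133826 -0.18415465 -0.39213098]
```

View pics/scene0.png

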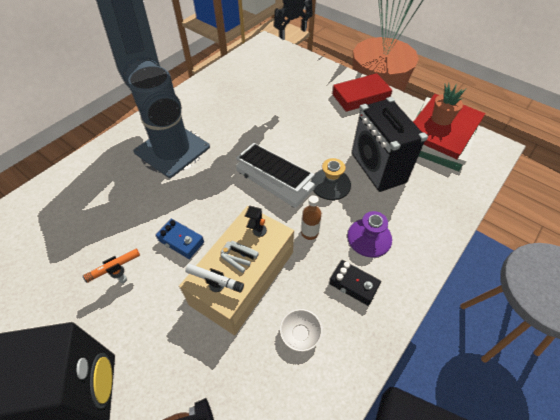

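View pics/top0.png

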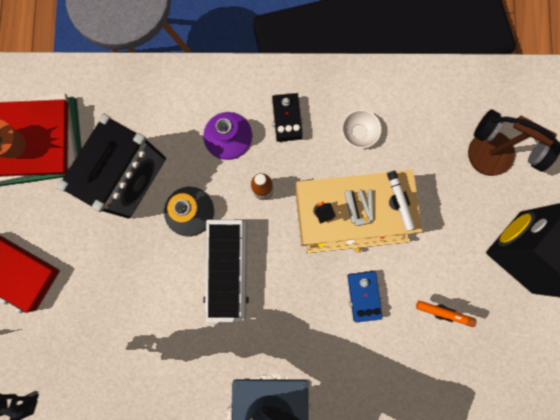

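```bash
cat > h.py <<'E'
from workcell import env
import cv2,numpy as np
from scipy.spatial.transform import Rotation as Ro
def cam(n,pose=None):
    c=env.calibration(n); K=np.array(c["K"])
    if n!="wrist": return K,np.array(c["R"]),np.array(c["t"])
    p,q=pose; T=np.eye(4); T[:3,:3]=Ro.from_quat(np.roll(q,-1)).as_matrix(); T[:3,3]=p
    W=np.linalg.inv(T@np.array(c["hand_eye"])); return K,W[:3,:3],W[:3,3]
def ray(cm,uv):
    K,R,t=cm; d=R.T@np.linalg.solve(K,[uv[0],uv[1],1]); return -R.T@t,d
def onz(cm,uv,z):
    o,d=ray(cm,uv); return o+d*(z-o[2])/d[2]
def proj(cm,X):
    K,R,t=cm; p=K@(R@np.array(X)+t); return p[:2]/p[2]
def tri(a,ua,b,ub):
    A=[];y=[]
    for c,u in((a,ua),(b,ub)):
        o,d=ray(c,u); d/=np.linalg.norm(d); P=np.eye(3)-np.outer(d,d); A.append(P); y.append(P@o)
    return np.linalg.lstsq(np.vstack(A),np.hstack(y),rcond=None)[0]
E
python3 - <<'E'
from h import *
s=cv2.imread("pics/scene0.png");t=cv2.imread("pics/top0.png")
def cr(im,x,y,w,h,k): return cv2.resize(im[y:y+h,x:x+w],None,fx=k,fy=k,interpolation=cv2.INTER_CUBIC)
a=np.hstack([cr(t,50,100,200,150,2),cr(t,370,155,66,100,3)[:300,:198],cr(s,180,240,100,150,2)[:, :200]])
b=np.hstack([cr(s,300,90,133,100,3)[:300,:399],cr(t,290,160,133,100,3)[:300,:399]])
b=b[:,:798];a=a[:,:798]; cv2.imwrite("pics/c1.png",np.vstack([a,b]))
T=cam("top")
print(onz(T,(182,207),.086),onz(T,(400,200),.15),T[1].T@-T[2])
E
```

```text
[0.52144517 0.21474741 0.086     ] [ 0.53310355 -0.30119335  0.15      ] [ 0.39062729 -0.02937835  1.18966178]
```

View pics/c1.png

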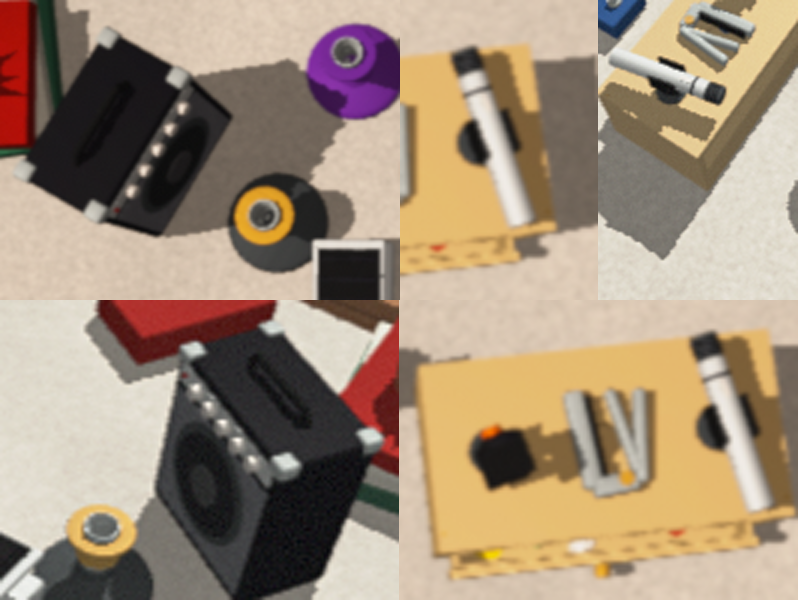

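```bash
cat >> h.py <<'E'
def down(a):
    c,s=np.cos(a),np.sin(a)
    return np.roll(Ro.from_matrix(np.array([[c,s,0],[s,-c,0],[0,0,-1.]])).as_quat(),1)
def ring(im,near,lim=200):
    hsv=cv2.cvtColor(im,cv2.COLOR_RGB2HSV); m=cv2.inRange(hsv,(14,130,110),(30,255,255))
    m=cv2.morphologyEx(m,cv2.MORPH_CLOSE,np.ones((3,3)))
    cs=[c for c in cv2.findContours(m,cv2.RETR_EXTERNAL,cv2.CHAIN_APPROX_NONE)[0] if len(c)>25]
    e=[cv2.fitEllipse(cv2.convexHull(c)) if len(cv2.convexHull(c))>5 else None for c in cs]
    e=[x for x in e if x and np.hypot(x[0][0]-near[0],x[0][1]-near[1])<lim]
    return sorted(e,key=lambda x:-x[1][0]*x[1][1])[:2]
E
python3 - <<'E'
from h import *
T=cam("top");S=cam("scene")
t=cv2.imread("pics/top0.png")[:,:,::-1].copy();s=cv2.imread("pics/scene0.png")[:,:,::-1].copy()
et=ring(t,(182,207),20);es=ring(s,(334,168),20);print(et,es)
r=tri(T,et[0][0],S,es[0][0]);print("ring",r,onz(T,et[0][0],.083),onz(S,es[0][0],.083))
sp=tri(T,(141.5,175),S,(367.7,150));print("spk",sp,onz(T,(141.5,175),.105),onz(S,(367.7,150),.105))
n=onz(T,(391.5,172),.158);tl=onz(T,(410,229),.158);print("nose",n,"tail",tl,(n+tl)/2,np.degrees(np.arctan2(*(n-tl)[1::-1])),np.linalg.norm(n-tl))
h=np.arctan2(*(sp-r)[1::-1]);print("head",np.degrees(h))
print("bottle",onz(T,(262,179),.165))
q0=env.read_q()
for nm,p,hd in(("place",[*r[:2],.133],h),("high",[*r[:2],.32],h),("pick",[*((n+tl)/2)[:2],.161],np.arctan2(*(n-tl)[1::-1])),("pickhigh",[*((n+tl)/2)[:2],.32],np.arctan2(*(n-tl)[1::-1]))):
  for k in(0,np.pi):
    j=env.solve_ik(p,down(hd+k));print(nm,k,None if j is None else np.round(j,2))
E
```

```text
[((181.6601104736328, 207.43272399902344), (29.19353485107422, 30.07147979736328), 63.45707321166992)] [((333.0960693359375, 168.3059539794922), (19.599609375, 21.8807430267334), 100.09700012207031)]
ring [0.52109163 0.21705938 0.07846006] [0.52072762 0.21621109 0.083     ] [0.52286165 0.2131522  0.083     ]
spk [0.58753616 0.29836745 0.13737797] [0.5967162 0.3113157 0.105    ] [0.57315925 0.3262647  0.105     ]
nose [ 0.59690735 -0.28117032  0.158     ] tail [ 0.46581106 -0.32010374  0.158     ] [ 0.5313592  -0.30063703  0.158     ] 16.54054516256459 0.13675543169008875
head 50.74448154190203
bottle [0.57759371 0.01636265 0.165     ]
place 0 [0.28 0.15 0.01 1.43 0.   2.53]
place 3.141592653589793 [ 0.28  0.15  0.01  1.43  0.   -0.61]
high 0 [0.28 0.2  0.44 1.81 0.   2.53]
high 3.141592653589793 [ 0.28  0.2   0.44  1.81  0.   -0.61]
pick 0 [-0.62  0.27  0.2   1.51  0.    2.23]
pick 3.141592653589793 [-0.62  0.27  0.2   1.51  0.   -0.91]
pickhigh 0 [-0.62  0.33  0.61  1.84  0.    2.23]
pickhigh 3.141592653589793 [-0.62  0.33  0.61  1.84  0.   -0.91]
```

Run:
```python
from h import *
h=np.radians(50)
env.move_ptp([.521,.216,.26],down(h+np.pi)); env.grasp(20)
pose=(env.read_tool_pos(),env.read_ee_rot()); im=env.get_image("wrist")
np.savez("w1.npz",p=pose[0],q=pose[1]); cv2.imwrite("pics/w1.png",im[:,:,::-1])
W=cam("wrist",pose); e=ring(im,(280,210)); print(e,[onz(W,x[0],.086) for x in e],env.read_clock(),env.read_force(),env.tips_ahead,pose)
```

```text
[((283.12164306640625, 186.2918243408203), (69.83670043945312, 71.91954040527344), 94.2542724609375)] [array([0.52084627, 0.21534272, 0.086     ])] 2.7417 [0.2155618  0.92875759 0.3498253 ] 0.022 (array([0.52103363, 0.21594893, 0.26001832]), array([ 1.69526904e-05, -4.22575785e-01,  9.06327593e-01, -4.23344336e-06]))
```

View pics/w1.png

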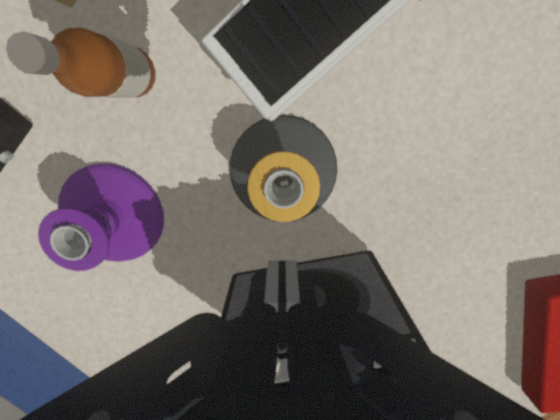

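Run:
```python
from h import *
d=np.load("w1.npz");W=cam("wrist",(d["p"],d["q"]));T=cam("top")
c=np.array([.5208,.2153])
for nm,C,a,b in(("wrist",W,(236,275),(372,252)),("top",T,(130,217.5),(166,157.5))):
    A=onz(C,a,.0)[:2];B=onz(C,b,.0)[:2];m=(A+B)/2;e=B-A
    n=np.array([-e[1],e[0]])/np.linalg.norm(e)
    print(nm,A,B,np.linalg.norm(e),m,"normal",np.degrees(np.arctan2(*n[::-1])),"dist",n@(m-c),"heading",np.degrees(np.arctan2(*(m-c)[::-1])))
S=cam("scene"); # speaker center picks
for C,u in((T,(141.5,175)),(S,(367.7,150))): 
    o,dd=ray(C,u); print(onz(C,u,.105))
```

```text
wrist [0.66468865 0.28715859] [0.50217214 0.37819601] 0.18627782551871203 [0.5834304 0.3326773] normal -119.25638899004159 dist -0.1330134650278643 heading 61.91642931304919
top [0.50301065 0.36978166] [0.66448759 0.28077813] 0.18438121157563636 [0.58374912 0.3252799 ] normal 61.137144266788276 dist 0.12670440244309603 heading 60.21450091997028
[0.5967162 0.3113157 0.105    ]
[0.57315925 0.3262647  0.105     ]
```

Run:
```python
from h import *
T=cam("top");S=cam("scene"); c=np.array([.5208,.2153,0]);a=np.radians(61);n=np.array([np.cos(a),np.sin(a),0]);l=np.array([-n[1],n[0],0])
t=cv2.imread("pics/top0.png");s=cv2.imread("pics/scene0.png")
for dist in(.125,.13,.135):
  for nm,C,u in(("top",T,(140,175.5)),("scene",S,(368.7,149.7))):
    o,d=ray(C,u); X=o+d*((n@c+dist-n@o)/(n@d)); print(dist,nm,"lat",l@(X-c),"z",X[2])
# rectified front plane from scene and top
G=[]
for im,C in((s,S),(t,T)):
    src=[];dst=[]
    for i,L in enumerate((-.12,.12)):
        for j,z in enumerate((.24,0)):
            src.append(proj(C,c+n*.13+l*L+[0,0,z])); dst.append((i*384,j*384))
    # looking along n, left is +l
    M=cv2.getPerspectiveTransform(np.float32(src),np.float32(dst)); G.append(cv2.warpPerspective(im,M,(384,384),flags=cv2.INTER_CUBIC))
G=np.hstack(G)
for k in(192,576): cv2.line(G,(k,0),(k,383),(0,255,0),1)
cv2.line(G,(0,216),(767,216),(0,255,0),1)
cv2.imwrite("pics/rect.png",G)
```

```text
0.125 top lat -0.01706551483544267 z 0.1004355253449043
0.125 scene lat 0.006801668948118275 z 0.10645800856291698
0.13 top lat -0.01721839255944045 z 0.08689162401420614
0.13 scene lat 0.012712730176911012 z 0.09904908005458257
0.135 top lat -0.017371270283438253 z 0.07334772268350798
0.135 scene lat 0.01862379140570381 z 0.09164015154624816
```

View pics/rect.png

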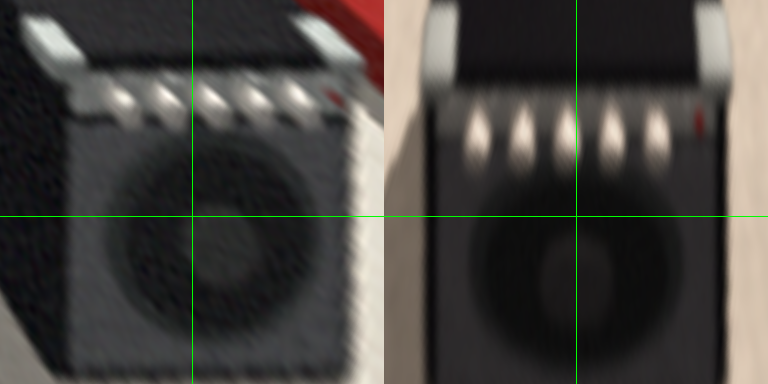

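Run:
```python
from h import *
a=np.radians(61);n=np.array([np.cos(a),np.sin(a)]);c=np.array([.5208,.2153])
p=c-n*.0335;q=down(a+np.pi)
env.move_ptp([*p,.135],q); env.sleep(.2); print(env.read_force(),env.read_clock())
r=env.movel([*p,.100],rate=.03,f_stop=3); z0=env.read_tool_pos(); print(r,z0,env.read_force())
r=env.movel([*p,z0[2]-.0138],rate=.04,f_stop=25); env.sleep(.1); print(r,env.read_tool_pos(),env.read_force())
env.movel([*p,z0[2]],rate=.08)
env.sleep(.2);print(env.read_force())
r=env.movel([*p,z0[2]-.0135],rate=.03,f_stop=2.5); print("recontact",r,env.read_tool_pos()-z0,env.read_force())
env.movel([*p,.26],rate=.25); 
im=env.get_image("top");cv2.imwrite("pics/t1.png",im[:,:,::-1]);print(env.read_clock())
```

```text
[-0.0864051   0.40887356  0.07512707] 3.525
False [0.50476115 0.18605021 0.10029035] [ 0.29522413  0.80377005 -0.19375077]
False [0.50480247 0.18604724 0.08716792] [-0.50714403 -0.81645678  4.79088115]
[0.5679432  0.1274057  0.53187567]
recontact True [-0.00047835 -0.00010328 -0.01376221] [-0.40230748 -0.41710366  5.39720164]
7.325
```

Run:
```python
from h import *
print(env.read_gripper_width(),env.read_force(),env.read_tool_pos())
a=np.radians(61);n=np.array([np.cos(a),np.sin(a)]);c=np.array([.5208,.2153])
p=c-n*.0335;q=env.read_ee_rot()
env.movel([*p,.088],rate=.15)
im=env.get_image("scene")[90:230,260:400]; w=env.get_image("wrist");P=(env.read_tool_pos(),env.read_ee_rot());
W=cam("wrist",P);
for z in(.086,.0755):
  e=ring(w,(280,210)); print([(x,onz(W,x[0],z)) for x in e])
  for x in e:
    o=onz(W,x[0],z);print(proj(W,o+[.036*np.sin(a),-.036*np.cos(a),0])-proj(W,o-[.036*np.sin(a),-.036*np.cos(a),0]))
print(env.read_force())
G=np.hstack([cv2.resize(im,(420,420),interpolation=cv2.INTER_CUBIC),cv2.resize(w[:,100:480],(380,420))])
cv2.imwrite("pics/w2.png",G[:,:,::-1])
```

```text
0.000349189745685495 [-0.02216976 -0.28472005 -0.81564099] [0.50356329 0.18576801 0.25743772]
[(((328.62872314453125, 299.3758544921875), (27.119125366210938, 57.31418228149414), 141.54489135742188), array([0.49295296, 0.20855487, 0.086     ])), (((236.69451904296875, 302.35357666015625), (19.007919311523438, 49.439388275146484), 31.270172119140625), array([0.5343313 , 0.18765441, 0.086     ]))]
[-1.43198422e+02 -8.78936920e-02]
[-1.42582345e+02 -8.95742977e-02]
[(((328.62872314453125, 299.3758544921875), (27.119125366210938, 57.31418228149414), 141.54489135742188), array([0.4948647 , 0.21554222, 0.0755    ])), (((236.69451904296875, 302.35357666015625), (19.007919311523438, 49.439388275146484), 31.270172119140625), array([0.53927915, 0.1931082 , 0.0755    ]))]
[-1.33409598e+02 -8.18854146e-02]
[-1.32835635e+02 -8.34511367e-02]
[0.17689419 0.35119635 0.04854997]
```

View pics/w2.png

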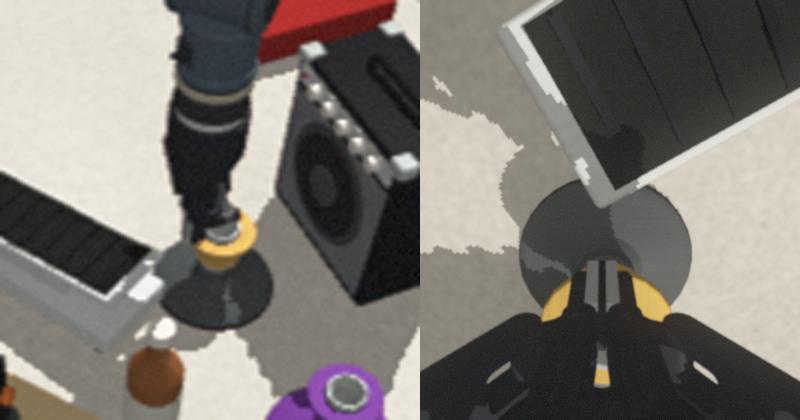

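Run:
```python
from h import *
p=env.read_tool_pos()
for i in range(8):
    r=env.movel([p[0],p[1],.088-.003*(i+1)],rate=.03,f_stop=22); env.sleep(.05); f=env.read_force(); z=env.read_tool_pos()[2]; print(r,round(z,4),np.round(f,2),np.round(env.read_wrist_torque(),2))
    if r or f[2]>16: break
env.movel([p[0],p[1],.26],rate=.25)
env.move_ptp([.52103,.21595,.26],down(np.radians(50)+np.pi)); env.sleep(.3)
pose=(env.read_tool_pos(),env.read_ee_rot()); im=env.get_image("wrist");print(pose[0])
cv2.imwrite("pics/w3.png",im[:,:,::-1])
W=cam("wrist",pose); e=ring(im,(280,210))[0]; print(e,onz(W,e[0],.086),onz(W,e[0],.0755),env.read_clock())
```

```text
False 0.0863 [-0.03  0.43  4.71] [ 0.03  0.02 -0.03]
False 0.0834 [-0.9   0.4   5.39] [-0.03  0.03  0.  ]
False 0.0809 [ 0.02 -0.26  7.07] [-0.    0.21  0.08]
False 0.0775 [-0.83 -0.16  6.4 ] [0.03 0.09 0.05]
False 0.0749 [-0.88 -0.55  8.08] [-0.    0.17  0.01]
False 0.0721 [-1.96  0.16  8.95] [-0.05  0.32  0.02]
False 0.0718 [-5.81 -2.09 18.64] [-0.31  1.26 -0.01]
[0.52080021 0.21542422 0.25992733]
((283.2029113769531, 184.6384735107422), (68.39200592041016, 69.71521759033203), 98.00726318359375) [0.5194185  0.21353869 0.086     ] [0.52110511 0.21561363 0.0755    ] 12.45
```

Run:
```python
from h import *
T=cam("top");p=onz(T,(290,270),0)[:2];print(p)
env.move_ptp([*p,.06],down(np.pi)); env.sleep(.2)
r=env.movel([*p,-.008],rate=.04,f_stop=3); print(r,env.read_tool_pos(),env.read_force())
env.movel([*p,.2],rate=.3); env.let_go()
env.move_ptp([.531,-.3006,.32],down(np.radians(16.5)+np.pi)); env.sleep(.2)
pose=(env.read_tool_pos(),env.read_ee_rot()); im=env.get_image("wrist"); cv2.imwrite("pics/w4.png",im[:,:,::-1]); np.savez("w4.npz",p=pose[0],q=pose[1]); print(pose[0],env.read_clock())
```

```text
[ 0.36903724 -0.05144335]
True [ 0.36877874 -0.05135143  0.00124817] [-0.31775062 -0.5145632   4.72800557]
[ 0.530873   -0.29948829  0.32057374] 18.4083
```

View pics/w4.png

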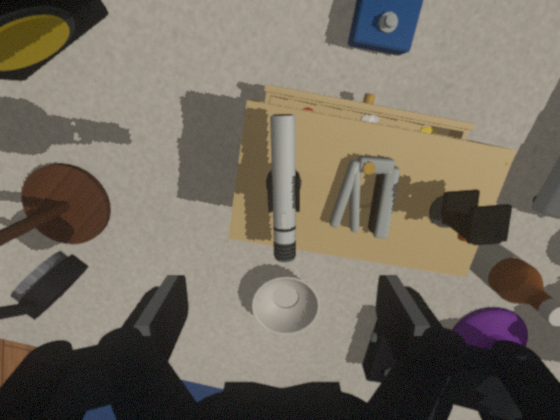

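Run:
```python
from h import *
d=np.load("w4.npz");T=cam("top")
for dz in(0,.021):
    W=cam("wrist",(d["p"]+[0,0,dz],d["q"]))
    o=np.array([onz(W,u,.12)[:2] for u in((248,102),(514,148),(468,276),(231,240))])
    print(dz,"org",np.linalg.norm(o-np.roll(o,-1,0),axis=1),o.mean(0))
    n,t=[onz(W,u,.158)[:2] for u in((285.5,260),(283,115))]; print("mic",n,t,np.linalg.norm(n-t),(n+t)/2,np.degrees(np.arctan2(*(n-t)[::-1])))
    sh=onz(W,(284,190),.125);print("shoulder",sh)
im=cv2.imread("pics/w4.png")[:,:,::-1]
W=cam("wrist",(d["p"],d["q"]))
m=(cv2.cvtColor(im.copy(),cv2.COLOR_RGB2HSV)[:,:,1]<60)&(im.min(2)>105); m=m.astype(np.uint8); m[:,:265]=0;m[:,305:]=0;m[:118]=0;m[225:]=0
v,u=np.nonzero(m); l=[(r,u[v==r].min(),u[v==r].max()) for r in(125,150,200,215)];print(l)
for r,a,b in l: print(onz(W,((a+b)/2,r),.158))
t=cv2.imread("pics/top0.png")[155:240,370:430]; g=t.min(2)>130
for r in range(25,80,8): 
    k=np.nonzero(g[r])[0]; print(r+155,k+370 if len(k)<25 else len(k));
```

```text
0 org [0.27403032 0.14952733 0.27791543 0.14908787] [ 0.52286283 -0.20795386]
mic [ 0.60171744 -0.27559914] [ 0.46633661 -0.3186808 ] 0.14207039619811626 [ 0.53402703 -0.29713997] 17.65240708916611
shoulder [ 0.54007357 -0.29544922  0.125     ]
0.021 org [0.29092888 0.1587482  0.29505357 0.15828163] [ 0.52717489 -0.20081219]
mic [ 0.61204459 -0.27225587] [ 0.46726667 -0.31832792] 0.15193183230298263 [ 0.53965563 -0.2952919 ] 17.652407089166122
shoulder [ 0.54552703 -0.29367708  0.125     ]
[(125, np.int64(275), np.int64(294)), (150, np.int64(275), np.int64(294)), (200, np.int64(276), np.int64(292)), (215, np.int64(277), np.int64(295))]
[ 0.47414586 -0.31495824  0.158     ]
[ 0.49530248 -0.30860721  0.158     ]
[ 0.54098049 -0.29539422  0.158     ]
[ 0.55500914 -0.2891631   0.158     ]
180 [391 392 393 394 395 396 397]
188 [392 393 394 395 396 397 398 399 400]
196 [370 371 396 397 398 399 400 401 402 403]
204 [370 371 399 400 401 402 403 404 405]
212 [370 371 399 400 401 402 403 404 405 406 407 408]
220 [370 402 403 404 405 406 407 408 409 410 411]
228 [405 406 407 408 409 410 411 412]
```

Run:
```python
from h import *
a=np.radians(17.3);q=down(a+np.pi);p=[.5330,-.2985]
env.move_ptp([*p,.23],q); env.sleep(.2); print(env.read_force())
r=env.movel([*p,.139],rate=.08,f_stop=6); print("desc",r,env.read_tool_pos(),env.read_force())
im=env.get_image("wrist"); 
if not r:
    env.grasp(45); env.sleep(.2); print("w",env.read_gripper_width(),env.read_force(),env.read_tool_pos())
    im2=env.get_image("wrist"); cv2.imwrite("pics/w5.png",np.hstack([im[:,100:460],im2[:,100:460]])[:,:,::-1])
print(env.read_clock())
```

```text
[-0.21014212 -0.34727169  0.59464353]
desc False [ 0.5334535  -0.29882036  0.13990537] [-0.67562034 -0.79539885  0.07271557]
w 0.029038371054543807 [-1.2531483   0.32445091  1.86869982] [ 0.53306108 -0.29844514  0.13920146]
21.1917
```

View pics/w5.png

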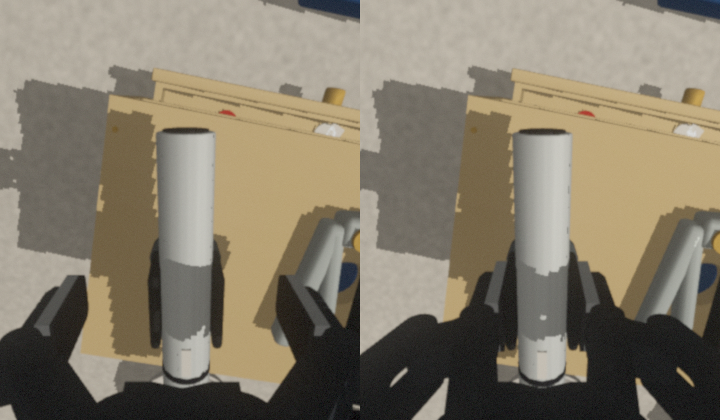

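Run:
```python
from h import *
P=(env.read_tool_pos(),env.read_ee_rot());W=cam("wrist",P);a=np.radians(17.3)
for v,z in((131,.158),(131,.165)):
    X=onz(W,(283,v),z); c=X[:2]+.07*np.array([np.cos(a),np.sin(a)]); dd=c-P[0][:2]; print("mic off along heading",dd@[np.cos(a),np.sin(a)],"lat",dd@[-np.sin(a),np.cos(a)])
env.movel([*P[0][:2],.30],rate=.15); env.sleep(.2); print(env.read_force(),env.read_gripper_width())
h=np.radians(61)
env.movel([.5208,.2153,.30],down(h+np.pi),rate=.28); env.sleep(.3)
env.movel([.5208,.2153,.215],rate=.15);env.sleep(.2)
P=(env.read_tool_pos(),env.read_ee_rot()); w=env.get_image("wrist");t=env.get_image("top");s=env.get_image("scene")
np.savez("w6.npz",p=P[0],q=P[1]); print(P[0],env.read_gripper_width(),env.read_force(),env.read_clock())
k=lambda im,x,y:cv2.resize(im[y:y+120,x:x+140],(350,300),interpolation=cv2.INTER_CUBIC)
G=np.hstack([cv2.resize(w[:,60:500],(440,420)),cv2.resize(np.vstack([k(t,110,140),k(s,270,80)]),(245,420))])
cv2.imwrite("pics/w6.png",G[:,:,::-1])
```

```text
mic off along heading -0.00040113577070196736 lat -0.0006450188458033959
mic off along heading -0.001049102639507748 lat -0.0006714026201193222
[-0.07864439 -0.25487742 -2.30638949] 0.029229318702956496
[0.52166397 0.21554135 0.21672356] 0.029382789367705813 [ 0.68644663  0.16156601 -2.07083932] 25.9667
```

View pics/w6.png

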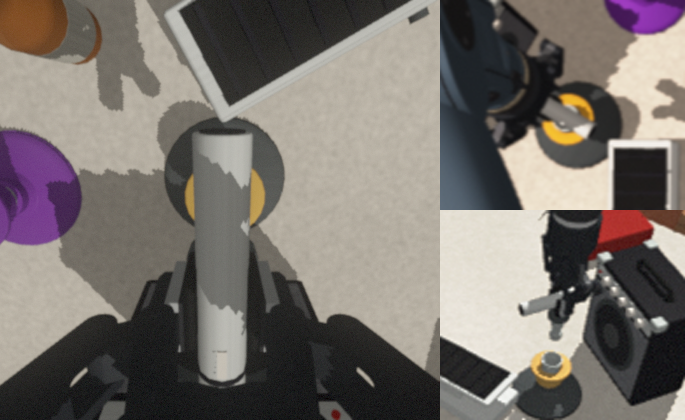

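Run:
```python
from h import *
P0=env.read_tool_pos();P=(P0,env.read_ee_rot());W=cam("wrist",P);im=env.get_image("wrist");print(P0)
hsv=cv2.cvtColor(im,cv2.COLOR_RGB2HSV);m=cv2.inRange(hsv,(14,110,60),(32,255,255))
m[:150]=0;m[240:]=0;m[:,:230]=0;m[:,350:]=0
pts=[]
for r in range(150,240):
    k=np.nonzero(m[r])[0]
    if len(k)>3:
        if k.min()<260:pts.append((k.min()-.5,r))
        if k.max()>300:pts.append((k.max()+.5,r))
X=np.array([onz(W,u,.0755)[:2] for u in pts])
from scipy.optimize import least_squares
f=least_squares(lambda c:np.hypot(*(X-c).T)-.036,[.521,.2155],loss="soft_l1",f_scale=.001);print("ring centre",f.x,np.abs(f.fun).mean(),len(pts))
R=Ro.from_quat(np.roll(P[1],-1)).as_matrix();print("tool x,y,z",R.T.round(4).tolist())
d=f.x-P0[:2];print("off toolx",d@R[:2,0],"tooly",d@R[:2,1])
```

```text
[0.5212453  0.21543091 0.21587751]
ring centre [0.5219263  0.21639117] 0.00045316967258057035 99
tool x,y,z [[-0.4848, -0.8746, -0.0011], [-0.8746, 0.4848, -0.0011], [0.0015, 0.0004, -1.0]]
off toolx -0.0011700184041588983 tooly -0.00013004390528415324
```

Run:
```python
from h import *
p=[.5219,.2166]
env.movel([*p,.170],rate=.1);env.sleep(.3);f0=env.read_force();print(env.read_tool_pos(),f0)
for z in(.15,.14,.13,.12,.1155):
    r=env.movel([*p,z],rate=.04,f_stop=8);print(r,env.read_tool_pos().round(4),(env.read_force()-f0).round(2),env.read_wrist_torque().round(2))
    if r: break
print(env.read_clock(),env.read_gripper_width())
```

```text
[0.52237486 0.21673232 0.17088398] [ 1.35204179  0.10231612 -2.55661334]
False [0.5218 0.2165 0.1498] [-1.2  -0.06  0.72] [-0.01  0.01  0.04]
False [0.5215 0.2168 0.1393] [-2.11  0.64 -0.05] [0.28 0.12 0.02]
False [0.5215 0.2167 0.1292] [-2.1   2.   -0.19] [ 0.55  0.14 -0.03]
False [0.5217 0.2168 0.1192] [-1.09  2.65 -1.34] [0.73 0.08 0.02]
False [0.522  0.2169 0.1154] [-1.65  1.81  0.  ] [0.76 0.16 0.03]
29.025 0.029355975883256585
```

Run:
```python
from h import *
p=[.5219,.2164];f0=env.read_force()
for z in(.1135,.112,.1105,.109,.1075):
    r=env.movel([*p,z],rate=.03,f_stop=14);env.sleep(.1);df=env.read_force()-f0;print(r,env.read_tool_pos().round(4),df.round(2),env.read_wrist_torque().round(2))
    if r or df[2]>9: break
env.sleep(.2)
w=env.get_image("wrist");t=env.get_image("top");s=env.get_image("scene");print(env.read_clock())
k=lambda im,x,y:cv2.resize(im[y:y+120,x:x+140],(350,300),interpolation=cv2.INTER_CUBIC)
G=np.hstack([cv2.resize(w[:,60:500],(440,420)),cv2.resize(np.vstack([k(t,110,140),k(s,270,80)]),(245,420))])
cv2.imwrite("pics/w7.png",G[:,:,::-1])
```

```text
False [0.522  0.2168 0.1143] [-2.32  2.3   6.64] [ 0.98  0.69 -0.02]
False [0.522  0.2169 0.1123] [-2.05  2.53  5.33] [ 1.13  0.6  -0.02]
False [0.522  0.2169 0.1112] [-3.35  2.18  7.55] [ 1.05  0.71 -0.05]
False [0.5221 0.2169 0.1111] [-5.42  2.06 11.68] [ 0.93  1.16 -0.05]
30.775
```

View pics/w7.png

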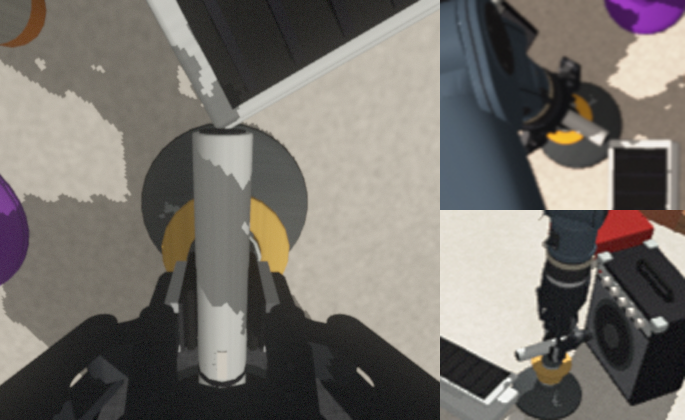

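Run:
```python
from h import *
r=env.movel([.5219,.2166,.1165],rate=.03,f_stop=18);print("tug",r,env.read_tool_pos().round(4),env.read_force().round(2))
env.movel([.5219,.2166,.1115],rate=.03,f_stop=14);env.sleep(.2);print(env.read_tool_pos().round(4),env.read_force().round(2))
env.let_go();env.sleep(.2);print(env.read_gripper_width(),env.read_force().round(2))
p=env.read_tool_pos();env.movel([p[0],p[1],.26],rate=.2)
env.sleep(.3);P=(env.read_tool_pos(),env.read_ee_rot());w=env.get_image("wrist");np.savez("w8.npz",p=P[0],q=P[1]);W=cam("wrist",P)
hsv=cv2.cvtColor(w,cv2.COLOR_RGB2HSV);m=cv2.inRange(hsv,(14,110,60),(32,255,255));m[:130]=0;m[260:]=0;m[:,:225]=0;m[:,350:]=0
c=np.vstack(cv2.findContours(m,cv2.RETR_EXTERNAL,cv2.CHAIN_APPROX_NONE)[0]);e=cv2.fitEllipse(cv2.convexHull(c));print(e)
for z in(.086,.0755):
    o=onz(W,e[0],z);print(z,o,"pred width",np.linalg.norm(proj(W,o+[.0315,-.01746,0])-proj(W,o-[.0315,-.01746,0])))
a=np.radians(61);env.move_ptp([.40,.05,.30],down(a+np.pi));env.sleep(.3)
t=env.get_image("top");s=env.get_image("scene");print(env.read_clock())
k=lambda im,x,y:cv2.resize(im[y:y+90,x:x+100],(333,300),interpolation=cv2.INTER_CUBIC)
cv2.imwrite("pics/w8.png",np.hstack([cv2.resize(w[:,60:500],(440,420)),cv2.resize(np.vstack([k(t,110,140),k(s,290,90)]),(233,420))])[:,:,::-1])
cv2.imwrite("pics/t8.png",t[:,:,::-1]);cv2.imwrite("pics/s8.png",s[:,:,::-1])
```

```text
tug True [0.5211 0.2171 0.1137] [1.57 0.36 0.2 ]
[0.522  0.2167 0.1113] [ 1.81  2.92 -1.24]
0.08549422726081511 [ 0.13  0.54 -0.07]
((281.70489501953125, 186.32284545898438), (70.5174331665039, 72.2789077758789), 93.95484161376953)
0.086 [0.52095626 0.21510255 0.086     ] pred width 73.90013203994869
0.0755 [0.52220436 0.21752351 0.0755    ] pred width 71.50013644375804
34.8083
```

View pics/w8.png

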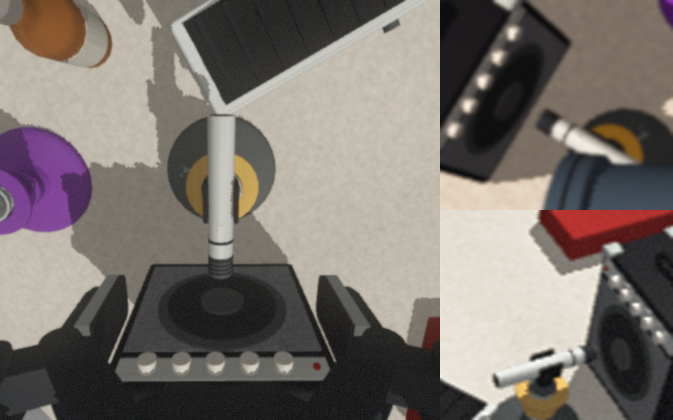

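Run:
```python
from h import *
a=cv2.imread("pics/top0.png").astype(int);b=cv2.imread("pics/t8.png").astype(int)
for n,(x,y,w,h) in dict(distortion=(268,90,38,54),dish=(338,106,50,48),delay=(342,266,44,60),clamp=(300,190,40,40),capo=(340,182,40,50),orange=(410,295,70,35)).items():
    print(n,np.abs(a-b)[y:y+h,x:x+w].mean().round(1))
env.sleep(.3);print(env.read_force().round(2),env.read_clock())
env.job_done()
```

```text
distortion 8.4
dish 13.5
delay 10.9
clamp 15.4
capo 23.8
orange 42.8
[ 0.38  0.22 -0.11] 35.1083
the job is handed in; nothing more can be done
```

View pics/t8.png

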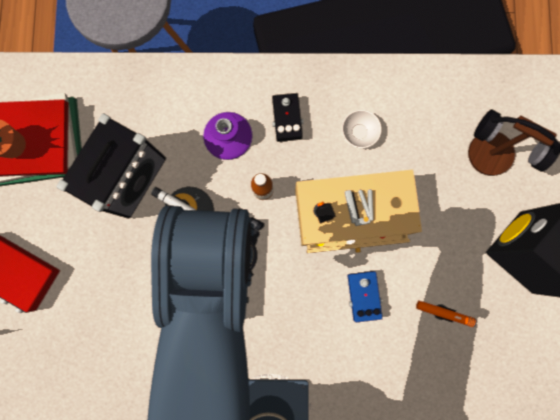

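The microphone is mounted and locked in the coupler with its grille pointing at the speaker. The gripper is open and clear, and the job was handed in at 35 s.

**What I did:** I pushed the sleeve down to its hard stop with closed fingers, and the wrist picture showed it staying latched. I then gripped the microphone at its clip, carried it over and lowered it until the shoulder met the rim at the expected height.

**Last checks:**
- **Lock:** an upward tug made the force stop trip (18 N change) after 2.4 mm, so the plug holds. The wrist picture shows the sleeve back at its forward height.
- **Aim:** by eye, the microphone's axis lines up with the speaker's centre to about 1 to 2 pixels.
- **Bystanders:** in the last overview picture, taken before hand-in, the pedals, dish, bottle, capo, phone clamp and orange look-alike are all where they started.

**What disagreed:**
- **Fingertips:** shut, they reach only about 1 mm ahead of the TCP, not the stated 22 mm. Contact with both the ring and the worksurface showed this. Because of it, the first push on the sleeve only just touched the ring, and I set later heights from contact.
- **Picture comparison:** the pixel-difference check on the bystanders was inconclusive, probably because the robot's shadow had moved, so that result rests on looking at the picture.
- **Speaker position:** hand-picked speaker points gave headings from about 51° to 65°. The 61° I used came from the amp's front edge and the rectified top view.

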